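Put the optics of a lamp line into the right order

ROBOT

A 7-joint arm with a two-finger parallel gripper is mounted at the origin on a cart in front of the work surface, level with it; the furniture and walls round the work are solid. World frame = base frame: x ahead of the robot, y to its left, z up, the work surface at z = 0. Lengths are in m, angles in rad, forces in N, time in s.
With the tool pointing down it reaches from about 0.425 to 0.8 m from the base axis. Payload 8.3 kg.
Tool frame: the origin (TCP) lies at the very end of the fingers, on their centre line; the grasp point (between the pads) lies 19 mm behind it; z points along the fingers, y is the direction in which the jaws open and shut (so a half turn about z gives the same grasp; the last joint's range is limited). The gripper opens to 85 mm and grips with 20 to 120 N. Pads are 22 mm wide; open, the fingers measure 114 mm over their backs; the gripper's body (76 mm by 85 mm) begins 54 mm behind the grasp point. The pads swing forward as they close: fully open they stand 13 mm farther back than shut.
Start: joints at [1.237, 0.383, 0.016, 1.37, -0.006, 1.388, -0.046], TCP at [0.167, -0.602, 0.231] pointing down, gripper open.
Joint ranges: [-2.95, 2.95], [-0.25, 2.06], [-1.52, 1.56], [0.18, 2.33], [-1.44, 4.58], [0.02, 2.06], [-3.01, 3.01]. Speed limits (rad/s): [2.39, 2.39, 3.01, 3.01, 3.14, 3.14, 3.14].

INTERFACE

Orientations are given as a unit quaternion [w, x, y, z].
In Python, from workcell import readout, get_image, camera_params, close_job gives the robot as it stands.
- The arm moves only by the shell command python3 -m creep 'ROWS' [FORCE]. ROWS is JSON, a list of rows, each an object with "rotation": the turn, a rotation vector about the tool's x, y, z in rad, a list of three; "dp": the shift along the tool's x, y, z in mm, a list of three; "claw": the finger opening in mm, from 0 to 85.4. In form: [{"rotation": [ax, ay, az], "dp": [dx, dy, dz], "claw": claw}, ...]. A call has 1 to 10 rows; each row is the pose to reach, as a shift and turn from the pose commanded when the call began, along the tool's axes at that moment; what a row does not reach only later rows make up. A row lasts 1/10 s, in which the tool goes at most 50 mm and 8.59 degrees, less where a joint would pass 70% of its speed; a pose out of reach is approached as far as the arm can. A call with a gripper value outside its range is refused whole. The fingers move at their own pace and stop on an object; FORCE is the grip in N (left out, the last holds). Time passes only in rows, so rows that repeat a pose let the fingers close. It gives the time, the measured TCP pose, the force and the opening at its end, in the units of the state.
- readout.observe(): the state, without advancing time (a new reading comes with each control period).
- get_image(name): name is "side" or "top"; returns (picture, depth): 400x640x3 uint8, blue, green, red; 400x640 float32, m along the optical axis (not along the pixel's ray), 0 where there is no reading.
- camera_params(name): a dict with "fov_y" (degrees; the focal length in pixels is half the picture's height over the tangent of half this angle, whatever the lens; pixels are square), "cx", "cy" (the principal point, pixels), "k1" (the pictures are not rectified: a ray, as slopes to the right and down, at radius r is drawn at 1 + k1 r^2 times it, then the intrinsics apply), "R" (3x3) and "t" (3): a world point X has camera coordinates R X + t. Camera axes: x right, y down, z forward; pixel columns grow to the right and rows downward; lengths in m; the calibration is good to about 2 mm. A picture is of the moment at which its call begins. camera_params takes no time and is no camera call.
- close_job(): hands the job in, once; it reports no verdict.
The state is a dict: "time": time; "q": joint angles; "qd": joint speeds; "tau": joint torques, N m; "eef_pos": TCP position; "orientation": TCP orientation; "force": force on the tool from outside, world axes, zero at the start; "wrist_torque": the same for the moment, N m; "finger_gap": finger opening in m.
Only numpy, scipy, OpenCV 4.12 (cv2) and the standard library are available. Lean on these libraries where they do the work, as an engineer would, in place of code of your own. Each camera call takes 0.05 s, during which the arm holds its last target. There are 200 camera calls.

TASK

The four optics on the row of seats are all in the wrong places. Swap them round so that, starting from the lamp housing, the row reads lens, filter cube, mirror, power sensor, each standing upright in the middle of its seat, with the lens and the mirror still facing along the row; the spare seat behind the row is there to set one aside on the way. Do not tip any of them over, and leave the petri dish, the screw pot and the clamping fork nearby where they are.

Things in the scene. Friction and masses are not known exactly. Their poses are not given: they have to be found in the camera images.
- lens_mount: lens in a thin black upright ring (32 mm across, 8 mm thick) on a metal post with a round foot; 62 mm tall, 0.09 kg. Origin: centre of the foot's underside, z up. x is the optical axis (through the glass), y runs across the ring. The ring's centre is 46 mm above the origin; the ring can be gripped across its 32 mm width (along y) at that height. For contact, the lowest 30 mm counts as a solid cylinder 27 mm across.
- filter_cube: black filter cube, 40 x 40 x 40 mm with a round port in each upright face, on a short stem and a round aluminium foot 36 mm across; 56 mm tall, 0.12 kg; the cube itself spans 16 to 56 mm above the origin. Origin: centre of the foot's underside; x and y square to the faces, z up.
- mirror_mount: mirror in a square black mount on a thick round pedestal; 80 mm tall, 0.16 kg. Origin: underside, in the middle of the overall 49 x 44 mm outline, z up. x is square to the mirror face (mirror towards -x, two metal adjuster screws towards +x, to x = 24 mm); the mount plates span x -18 to 6 mm, y -22 to 22 mm, z 36 to 80 mm and can be gripped across y (44 mm wide). Pedestal: 32 mm across, its axis at x = -8 mm.
- power_sensor: flat black round power sensor puck, 51 mm across and 18 mm high, with a short cable stub; 0.085 kg, lying face up. Origin: underside, middle of the overall length (stub included); the puck's axis is at y = +8 mm, the stub points to -y and ends at y = -33 mm. Grip the puck across its 51 mm (e.g. along x).
- lamp_housing: lamp housing: a white box 50 x 44 mm in plan, 76 mm above the bar, with dark cooling ribs on top and a round port on two sides; fixed on the base bar at one end of the row of seats (either end), 75 mm from the nearest seat's centre. A black ribbed beam stop, 45 mm across and 45 mm high, stands at the opposite end. Origin: centre of its underside, 6 mm above the bench.
- seat_1: leftmost seat of the row, seen from the robot: a square grey plate 60 x 60 mm with a dark screw in each corner, fixed, 8 mm thick on the 6 mm aluminium base bar, so that its flat top (no rim) stands 14 mm above the bench. Origin: centre of the top face; its y axis runs along the row to the robot's left, z up. Seats follow each other every 100 mm along the row.
- seat_2: second seat of the row from the left: a square grey plate 60 x 60 mm with a dark screw in each corner, fixed, 8 mm thick on the 6 mm aluminium base bar, so that its flat top (no rim) stands 14 mm above the bench. Origin: centre of the top face; its y axis runs along the row to the robot's left, z up. Seats follow each other every 100 mm along the row.
- seat_3: third seat of the row from the left: a square grey plate 60 x 60 mm with a dark screw in each corner, fixed, 8 mm thick on the 6 mm aluminium base bar, so that its flat top (no rim) stands 14 mm above the bench. Origin: centre of the top face; its y axis runs along the row to the robot's left, z up. Seats follow each other every 100 mm along the row.
- seat_4: rightmost seat of the row, seen from the robot: a square grey plate 60 x 60 mm with a dark screw in each corner, fixed, 8 mm thick on the 6 mm aluminium base bar, so that its flat top (no rim) stands 14 mm above the bench. Origin: centre of the top face; its y axis runs along the row to the robot's left, z up. Seats follow each other every 100 mm along the row.
- spare_seat: spare seat, empty at the start: the same square grey plate 60 x 60 mm, alone on the bench behind the row (farther from the robot), fixed, its flat top 14 mm above the bench. Origin: centre of the top face, z up.
There are look-alikes about, which are no part of the job. What is shaped like the mirror_mount but red is not meant.

How it is judged:
At the end, for the whole second after the job is handed in: From the lamp: lens, filter cube, mirror, power sensor, each on its seat (origin within 15 mm of the seat centre horizontally, 5 mm of its top in height), upright within 0.1 rad, released and at rest; x axes of lens and mirror, either way round, within 0.4 rad of the row direction (((horizontal distance between lamp_housing and seat_1 below 0.15 m and horizontal distance between lens_mount and seat_1 below 0.015 m and z of lens_mount in the frame of seat_1 between -0.005 and 0.005 m and angle between the x axis of lens_mount and the y axis of seat_1, either way round below 0.4 rad and horizontal distance between filter_cube and seat_2 below 0.015 m and z of filter_cube in the frame of seat_2 between -0.005 and 0.005 m and horizontal distance between mirror_mount and seat_3 below 0.015 m and z of mirror_mount in the frame of seat_3 between -0.005 and 0.005 m and angle between the x axis of mirror_mount and the y axis of seat_3, either way round below 0.4 rad and horizontal distance between power_sensor and seat_4 below 0.015 m and z of power_sensor in the frame of seat_4 between -0.005 and 0.005 m) or (horizontal distance between lamp_housing and seat_4 below 0.15 m and horizontal distance between lens_mount and seat_4 below 0.015 m and z of lens_mount in the frame of seat_4 between -0.005 and 0.005 m and angle between the x axis of lens_mount and the y axis of seat_4, either way round below 0.4 rad and horizontal distance between filter_cube and seat_3 below 0.015 m and z of filter_cube in the frame of seat_3 between -0.005 and 0.005 m and horizontal distance between mirror_mount and seat_2 below 0.015 m and z of mirror_mount in the frame of seat_2 between -0.005 and 0.005 m and angle between the x axis of mirror_mount and the y axis of seat_2, either way round below 0.4 rad and horizontal distance between power_sensor and seat_1 below 0.015 m and z of power_sensor in the frame of seat_1 between -0.005 and 0.005 m)) and angle between each of lens_mount, filter_cube, mirror_mount, power_sensor's own z axis and vertical below 0.1 rad and linear speed of each of lens_mount, filter_cube, mirror_mount, power_sensor below 0.02 m/s and angular speed of each of lens_mount, filter_cube, mirror_mount, power_sensor below 0.3 rad/s); the robot touches nothing.
It fails at once if the petri dish was shoved away (distance of petri_dish from where it was at the start of the episode above 0.03 m).
It fails at once if the screw pot was shoved away (distance of screw_pot from where it was at the start of the episode above 0.03 m).
It fails at once if the clamping fork was shoved away (distance of fork_a from where it was at the start of the episode above 0.03 m).
It fails at once if one of the optics was tipped over (angle between any of lens_mount, filter_cube, mirror_mount, power_sensor's own z axis and vertical above 0.7 rad).
It also fails if it takes over 136 s, if anything falls off the work surface, if the arm or the gripper's body presses on something with over 40 N, if the wrist force passes 120 N, or if a joint passes its speed limit or range.

## Working session

There is one attempt and no reset: what is moved stays moved. The work goes in short steps, Python scripts to look and compute and a shell command to move; the robot and the scene stay as the last step left them, time stands still between calls to the robot, and variables do not carry over. Pictures are saved under pics/ and viewed, about 12 in all and at most 16, crops included, and the job is handed in when it is done.

```bash
mkdir -p pics
cat > h.py <<'E'
import numpy as np,cv2
from workcell import readout,get_image,camera_params
def cam(n):
    p=camera_params(n);f=200/np.tan(np.radians(p['fov_y'])/2);return p,f
def px2w(n,u,v,d=None,z=None):
    p,f=cam(n);a=np.array([(u-p['cx'])/f,(v-p['cy'])/f]);s=a.copy()
    for _ in range(20): s=a/(1+p['k1']*(s@s))
    r=np.array([s[0],s[1],1.]);R=np.array(p['R']);t=np.array(p['t'])
    if d is None:
        c=-R.T@t;w=R.T@r;return c+w*(z-c[2])/w[2]
    return R.T@(r*d-t)
def cloud(n,d):
    p,f=cam(n);vv,uu=np.mgrid[0:400,0:640]
    a=np.stack([(uu-p['cx'])/f,(vv-p['cy'])/f],-1);s=a.copy()
    for _ in range(20): s=a/(1+p['k1']*(s**2).sum(-1,keepdims=True))
    r=np.concatenate([s,np.ones((400,640,1))],-1)*d[...,None]
    w=(r-np.array(p['t']))@np.array(p['R']);w[d==0]=np.nan;return w
E
python3 - <<'E'
from h import *
for n in('side','top'):
    im,d=get_image(n);cv2.imwrite(f'pics/{n}0.png',im);np.save(f'{n}0.npy',d)
    p,f=cam(n);print(n,f,p['k1'],-np.array(p['R']).T@np.array(p['t']),np.array(p['R'])[2])
s=readout.observe();print(s)
E
```

```text
side 372.92560544872964 -0.016809814083502062 [ 0.35801484 -0.82070599  0.56502094] [ 0.1534489   0.75839186 -0.63347866]
top 472.1714572684985 -0.015447933392024202 [ 0.3715354 -0.161942   0.998346 ] [ 0.15869359 -0.01472247 -0.98721811]
{'time': 0.1, 'q': array([ 1.23709332,  0.38416534,  0.01641921,  1.37104369, -0.00633801,
        1.38819101, -0.04654273]), 'qd': array([ 0.00086634, -0.00120688,  0.0012284 , -0.00412353, -0.00166385,
        0.00074607, -0.00093855]), 'tau': array([ 4.26340179e-03, -6.29127145e+01,  8.48018043e-01, -3.72754240e+01,
        1.67423888e-02,  1.06329907e-02,  4.63189440e-05]), 'eef_pos': array([ 0.1670954 , -0.60178356,  0.23037461]), 'orientation': array([-8.70990670e-04,  9.90848665e-01,  1.34974628e-01, -1.21006016e-04]), 'force': array([0.00259687, 0.10519166, 0.18535453]), 'wrist_torque': array([0.03730542, 0.03889969, 0.02144926]), 'finger_gap': 0.08486514973514737}
```

View pics/top0.png

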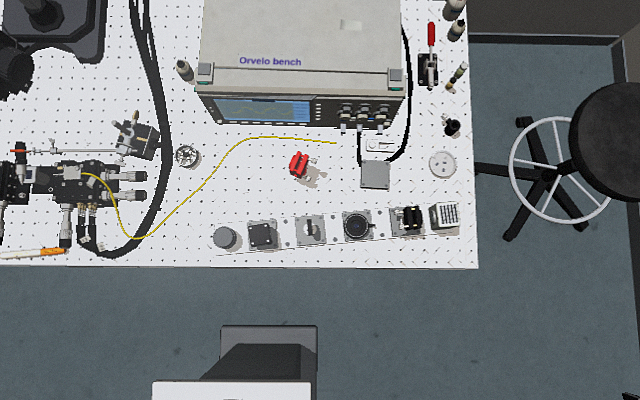

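View pics/side0.png

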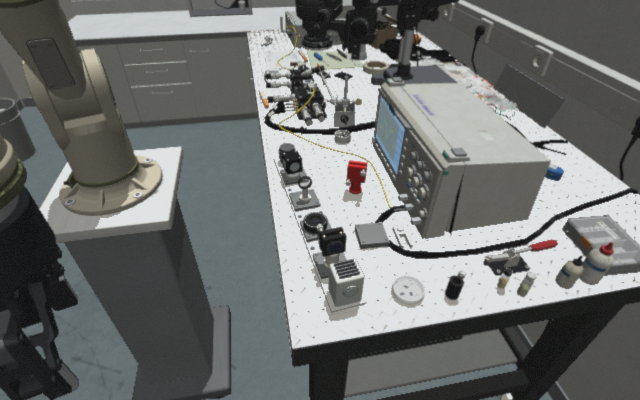

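Run:
```python
from h import *
im=cv2.imread('pics/top0.png');d=np.load('top0.npy')
c=im[120:260,200:480];cv2.imwrite('pics/crop0.png',cv2.resize(c,None,fx=2.85,fy=2.85,interpolation=cv2.INTER_CUBIC))
w=cloud('top',d)
for n,u,v in [('stop',225,237),('cube',262,234),('lens',311,230),('sens',356,226),('mir',409,217),('lamp',445,214),('spare',375,174),('red',300,163),('pot',443,165),('dish',187,155),('fork',380,145),('bench',330,190),('scope',400,120),('scopetop',300,60),('sc2',220,97)]:
    print(n,w[v-1:v+2,u-1:u+2].reshape(-1,3)[4].round(4))
# seat top pixels
for z0,z1 in((.009,.019),):
    m=((w[...,2]>z0)&(w[...,2]<z1))[120:260,200:480].astype(np.uint8)
    n,l,s,ce=cv2.connectedComponentsWithStats(m)
    for i in range(1,n):
        if s[i][4]>60: print(s[i],ce[i]+[200,120],px2w('top',*(ce[i]+[200,120]),z=.014).round(4), cv2.minAreaRect(np.argwhere(l==i)[:,::-1].astype(np.float32)))
```

```text
stop [0.4382 0.0139 0.05  ]
cube [ 0.4433 -0.0619  0.0689]
lens [ 0.4513 -0.1582  0.0762]
sens [ 0.4644 -0.2507  0.0277]
mir [ 0.4764 -0.3475  0.0935]
lamp [ 0.4846 -0.4219  0.0787]
spare [ 0.5765 -0.2927  0.0175]
red [ 0.5945 -0.1337  0.036 ]
pot [ 0.5983 -0.4397  0.014 ]
dish [0.6148 0.1082 0.0139]
fork [ 6.448e-01 -3.068e-01  4.000e-04]
bench [ 0.5445 -0.1979 -0.002 ]
scope [ 0.7001 -0.3506  0.0065]
scopetop [ 0.7496 -0.1358  0.1925]
sc2 [0.6803 0.0075 0.1852]
[157   0  54  69 949] [378.84404636 168.94099052] [ 0.5883 -0.3016  0.014 ] ((182.02662658691406, 31.636096954345703), (39.0, 79.92308044433594), 22.61986541748047)
[167  19  12  12  72] [371.73611111 144.76388889] [ 0.6414 -0.2869  0.014 ] ((172.5, 24.5), (11.0, 11.0), 0.0)
[229  30  28  28 590] [442.86101695 163.2       ] [ 0.6023 -0.4395  0.014 ] ((243.00001525878906, 42.99998474121094), (26.870058059692383, 26.870054244995117), 45.0)
[189  87  32  30 381] [399.5984252  223.91863517] [ 0.4708 -0.3436  0.014 ] ((204.29551696777344, 100.85281372070312), (28.584941864013672, 29.91227149963379), 84.5596694946289)
[142  90  31  14 171] [358.60818713 215.08187135] [ 0.4888 -0.2576  0.014 ] ((157.0, 96.5), (13.0, 30.0), 90.0)
[ 94  94  33  32 718] [310.15320334 230.2367688 ] [ 0.4561 -0.1561  0.014 ] ((110.90243530273438, 109.62196350097656), (29.48522186279297, 31.031261444091797), 83.6598129272461)
[ 47  99  32  32 375] [265.46933333 234.50133333] [ 0.4465 -0.0633  0.014 ] ((62.61476135253906, 114.7623062133789), (29.33357810974121, 29.695722579956055), 84.80557250976562)
[142 107  35  14 152] [360.82236842 235.36184211] [ 0.4462 -0.262   0.014 ] ((158.992919921875, 113.94086456298828), (11.398225784301758, 33.04294204711914), 83.1572265625)
```

View pics/crop0.png

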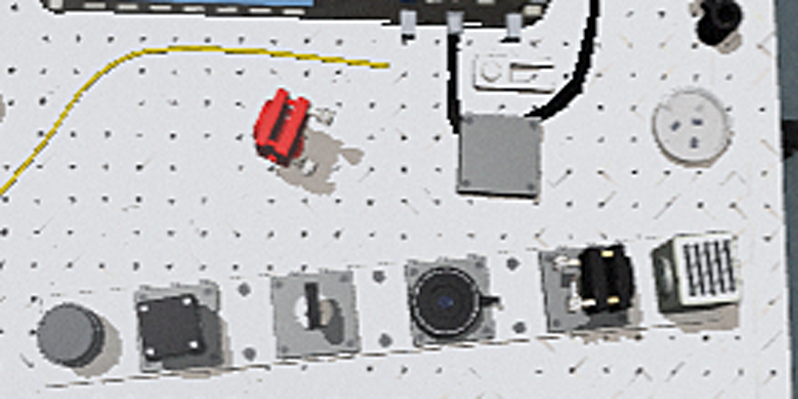

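Run:
```python
from h import *
P=lambda u,v,z:px2w('top',200+(u+.5)/2.85-.5,120+(v+.5)/2.85-.5,z=z)[:2]
s={1:P(178.5,326,.014),2:P(314.5,313,.014),3:P(449,300,.014),4:P(585,287,.014)}
A=np.array([s[k] for k in(1,2,3)]);print(A.round(4),s[4].round(4),np.linalg.norm(A[0]-A[2]))
d=(A[0]-A[2]);yaw=np.arctan2(-d[0],d[1]);print('row yaw',yaw)
print('spare',P(499,155,.014))
quad=lambda z,*q:np.array([P(*x,z) for x in q])
c=quad(.070,(137,295),(197,289),(209,348),(146,358));print('cube',c.mean(0),[np.arctan2(*(c[i]-c[j])[::-1]) for i,j in((1,2),(0,3))])
l=quad(.076,(312,283),(319,327));print('lens',l.mean(0),l)
print('sens',P(446,302,.032),'stub',P(497,300,.02))
m=quad(.094,(580,249),(627,246),(632,305),(586,312));print('mir plates',m.mean(0),m)
yr=np.array([-np.sin(yaw),np.cos(yaw)]);m0=A.mean(0)
print('fit seats',[(m0+yr*.1*(2-k)).round(4) for k in(1,2,3,4)])
s=readout.observe();print(s['eef_pos'])
```

```text
[[ 0.4474 -0.0567]
 [ 0.4577 -0.1559]
 [ 0.468  -0.2546]] [ 0.4784 -0.355 ] 0.19895106025023734
row yaw 0.10372643169678106
spare [ 0.57704896 -0.2926838 ]
cube [ 0.44553095 -0.05830238] [np.float64(0.22222206097953934), np.float64(0.1708629901759184)]
lens [ 0.45779887 -0.15687669] [[ 0.47292436 -0.15432887]
 [ 0.44267339 -0.15942451]]
sens [ 0.46476849 -0.25068836] stub [ 0.46767612 -0.28911919]
mir plates [ 0.47600558 -0.35396686] [[ 0.49563139 -0.33651042]
 [ 0.49795997 -0.36869329]
 [ 0.45770034 -0.37100512]
 [ 0.4527306  -0.33965862]]
fit seats [array([ 0.4473, -0.0562]), array([ 0.4577, -0.1557]), array([ 0.468 , -0.2552]), array([ 0.4784, -0.3546])]
[ 0.1670954  -0.60178356  0.23037461]
```

```bash
cat > g.py <<'E'
import sys
from h import *
from scipy.spatial.transform import Rotation as Ro
x,y,z,yaw=map(float,sys.argv[1:5])   # tool y yaw
s=readout.observe();q=s['orientation'];R=Ro.from_quat(np.r_[q[1:],q[0]])
c,n=np.cos(yaw),np.sin(yaw)
T=Ro.from_matrix(np.array([[-n,c,0],[c,n,0],[0,0,-1.]]))
print('t',s['time'],'pos',s['eef_pos'].round(4),'gap',s['finger_gap'],'F',s['force'].round(1))
print('dp',((R.inv().apply(np.array([x,y,z])-s['eef_pos']))*1000).round(1),'rot',(R.inv()*T).as_rotvec().round(3),'q',s['q'].round(2))
E
python3 g.py .465 -.2507 .15 .104
```

```text
t 0.1 pos [ 0.1671 -0.6018  0.2304] gap 0.08486514973514737 F [0.  0.1 0.2]
dp [ 381.  -258.5   80.8] rot [-1.000e-03 -1.000e-03 -1.404e+00] q [ 1.24  0.38  0.02  1.37 -0.01  1.39 -0.05]
```

```bash
python3 -m creep '[{"rotation":[0,0,-0.14],"dp":[38,-26,0],"claw":85},{"rotation":[0,0,-0.28],"dp":[76,-52,0],"claw":85},{"rotation":[0,0,-0.42],"dp":[114,-78,0],"claw":85},{"rotation":[0,0,-0.56],"dp":[152,-104,0],"claw":85},{"rotation":[0,0,-0.7],"dp":[190,-130,0],"claw":80},{"rotation":[0,0,-0.84],"dp":[228,-156,0],"claw":75},{"rotation":[0,0,-0.98],"dp":[266,-182,20],"claw":70},{"rotation":[0,0,-1.12],"dp":[304,-208,40],"claw":68},{"rotation":[0,0,-1.26],"dp":[342,-234,60],"claw":68},{"rotation":[0,0,-1.40],"dp":[381,-260,80],"claw":68}]' 40; python3 -m creep '[{"rotation":[0,0,0],"dp":[0,0,0],"claw":68},{"rotation":[0,0,0],"dp":[0,0,0],"claw":68},{"rotation":[0,0,0],"dp":[0,0,0],"claw":68}]'; python3 g.py .465 -.2507 .013 .104
```

```text
time: 1.1
eef_pos: [0.4644, -0.2493, 0.1511]
orientation: [0.0, 0.669, 0.743, -0.0]
force: [0.7, 0.0, -0.1]
finger_gap: 0.0678
time: 1.4
eef_pos: [0.4633, -0.2518, 0.1519]
orientation: [-0.0, 0.672, 0.741, -0.0]
force: [0.2, -0.1, -0.6]
finger_gap: 0.0683
t 1.4 pos [ 0.4633 -0.2518  0.1519] gap 0.06832101977407533 F [ 0.2 -0.1 -0.6]
dp [  1.    1.9 138.9] rot [-0.     0.    -0.006] q [ 0.8   0.26 -0.43  1.74  0.12  1.17  0.44]
```

```bash
python3 -m creep '[{"rotation":[0,0,-0.006],"dp":[1,2,30],"claw":68},{"rotation":[0,0,-0.006],"dp":[1,2,60],"claw":68},{"rotation":[0,0,-0.006],"dp":[1,2,90],"claw":66},{"rotation":[0,0,-0.006],"dp":[1,2,110],"claw":64},{"rotation":[0,0,-0.006],"dp":[1,2,122],"claw":64},{"rotation":[0,0,-0.006],"dp":[1,2,130],"claw":64},{"rotation":[0,0,-0.006],"dp":[1,2,138],"claw":64},{"rotation":[0,0,-0.006],"dp":[1,2,138],"claw":64},{"rotation":[0,0,-0.006],"dp":[1,2,138],"claw":64}]' 40
python3 - <<'E'
from h import *
for n,(a,b,c,d) in(('side',(160,300,250,420)),('top',(140,260,280,460))):
    im,_=get_image(n);cv2.imwrite(f'pics/{n}1.png',cv2.resize(im[a:b,c:d],None,fx=4,fy=4,interpolation=cv2.INTER_CUBIC))
E
python3 g.py .465 -.2507 .013 .104
```

```text
time: 2.3
eef_pos: [0.4662, -0.2499, 0.0146]
orientation: [0.0, 0.669, 0.744, 0.0]
force: [0.0, 0.2, 0.5]
finger_gap: 0.064
t 2.4 pos [ 0.4663 -0.2499  0.0147] gap 0.06440299694977156 F [ 0.  -0.3  0.4]
dp [-0.7 -1.4  1.7] rot [0.001 0.001 0.002] q [ 0.76  0.43 -0.4   1.86  0.21  0.89  0.37]
```

View pics/side1.png

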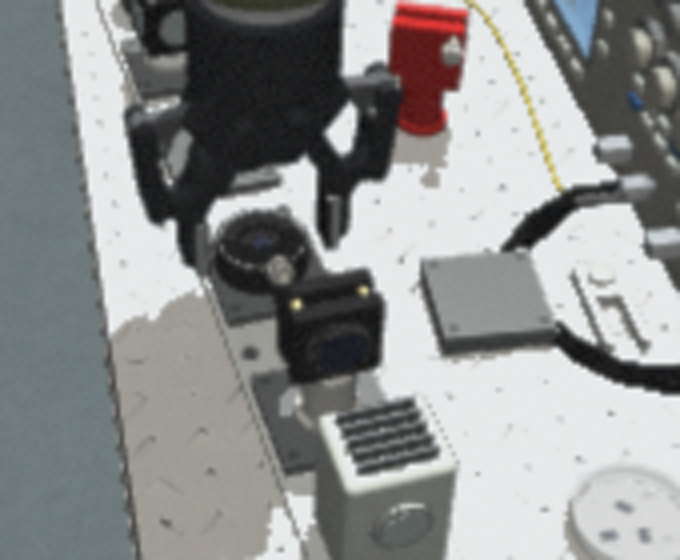

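```bash
python3 -m creep '[{"rotation":[0,0,0],"dp":[0,-1,1],"claw":58},{"rotation":[0,0,0],"dp":[0,-1,1],"claw":50},{"rotation":[0,0,0],"dp":[0,-1,1],"claw":44},{"rotation":[0,0,0],"dp":[0,-1,1],"claw":44},{"rotation":[0,0,0],"dp":[0,-1,1],"claw":44},{"rotation":[0,0,0],"dp":[0,-1,1],"claw":44},{"rotation":[0,0,0],"dp":[0,-1,1],"claw":44}]' 40; python3 -m creep '[{"rotation":[0,0,0],"dp":[0,0,-5],"claw":44},{"rotation":[0,0,0],"dp":[0,0,-12],"claw":44},{"rotation":[0,0,0],"dp":[0,0,-20],"claw":44},{"rotation":[0,0,0],"dp":[0,0,-20],"claw":44},{"rotation":[0,0,0],"dp":[0,0,-20],"claw":44}]'
python3 - <<'E'
from h import *
for n,(a,b,c,d) in(('side',(160,300,250,420)),('top',(140,260,280,460))):
    im,_=get_image(n);cv2.imwrite(f'pics/{n}2.png',cv2.resize(im[a:b,c:d],None,fx=4,fy=4,interpolation=cv2.INTER_CUBIC))
E
python3 g.py .577 -.2927 .15 .104
```

```text
time: 3.1
eef_pos: [0.4649, -0.2499, 0.0136]
orientation: [0.0, 0.669, 0.744, -0.0]
force: [-1.9, 1.2, 5.5]
finger_gap: 0.0494
time: 3.6
eef_pos: [0.4649, -0.2499, 0.0333]
orientation: [0.0, 0.669, 0.744, 0.0]
force: [0.8, -0.4, -0.8]
finger_gap: 0.0496
t 3.7 pos [ 0.4646 -0.2497  0.0328] gap 0.04941472713244994 F [ 0.4 -0.2 -0.1]
dp [ -54.7  107.2 -117.3] rot [-0.    -0.     0.002] q [ 0.77  0.4  -0.41  1.85  0.2   0.93  0.38]
```

View pics/side2.png

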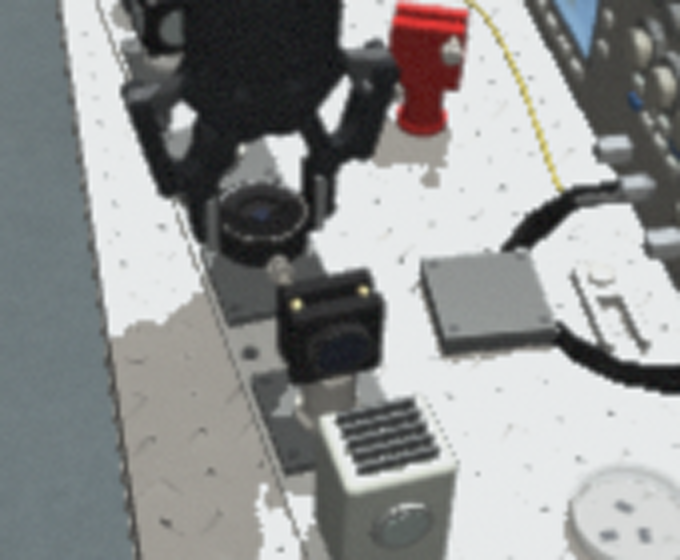

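```bash
python3 -m creep '[{"rotation":[0,0,0],"dp":[0,0,-20],"claw":44},{"rotation":[0,0,0],"dp":[-5,10,-40],"claw":44},{"rotation":[0,0,0],"dp":[-15,30,-50],"claw":44},{"rotation":[0,0,0],"dp":[-25,50,-50],"claw":44},{"rotation":[0,0,0],"dp":[-35,70,-50],"claw":44},{"rotation":[0,0,0],"dp":[-45,90,-45],"claw":44},{"rotation":[0,0,0],"dp":[-54,104,-30],"claw":44},{"rotation":[0,0,0],"dp":[-54,104,-10],"claw":44},{"rotation":[0,0,0],"dp":[-54,104,5],"claw":44},{"rotation":[0,0,0],"dp":[-54,104,5],"claw":44}]'; python3 g.py .574 -.2927 .0145 .104
```

```text
time: 4.7
eef_pos: [0.5716, -0.2914, 0.0247]
orientation: [-0.003, 0.669, 0.744, -0.001]
force: [-0.6, -0.1, -1.2]
finger_gap: 0.0492
t 4.7 pos [ 0.5716 -0.2914  0.0247] gap 0.04919048337153767 F [-0.6 -0.1 -1.2]
dp [-1.6  2.3 10.2] rot [-0.005 -0.003  0.002] q [ 0.69  0.62 -0.38  1.53  0.25  1.04  0.35]
```

```bash
python3 -m creep '[{"rotation":[0,0,0],"dp":[0,0,4],"claw":44},{"rotation":[0,0,0],"dp":[0,0,8],"claw":44},{"rotation":[0,0,0],"dp":[0,0,10],"claw":44},{"rotation":[0,0,0],"dp":[0,0,11],"claw":44},{"rotation":[0,0,0],"dp":[0,0,11],"claw":44}]'; python3 g.py .574 -.2927 .0145 .104
```

```text
time: 5.2
eef_pos: [0.574, -0.2925, 0.0172]
orientation: [0.0, 0.669, 0.744, 0.0]
force: [-0.5, 0.5, -0.4]
finger_gap: 0.0493
t 5.2 pos [ 0.574  -0.2925  0.0172] gap 0.04933776834289659 F [-0.5  0.5 -0.4]
dp [-0.2  0.   2.7] rot [0.    0.    0.002] q [ 0.69  0.63 -0.37  1.54  0.26  1.02  0.35]
```

Lower 2.5 mm more, release, lift.

```bash
python3 -m creep '[{"rotation":[0,0,0],"dp":[0,0,2.5],"claw":44},{"rotation":[0,0,0],"dp":[0,0,2.5],"claw":44},{"rotation":[0,0,0],"dp":[0,0,2.5],"claw":54},{"rotation":[0,0,0],"dp":[0,0,2.5],"claw":59},{"rotation":[0,0,0],"dp":[0,0,2.5],"claw":60},{"rotation":[0,0,0],"dp":[0,0,-5],"claw":62},{"rotation":[0,0,0],"dp":[0,0,-30],"claw":62},{"rotation":[0,0,0],"dp":[0,0,-70],"claw":62},{"rotation":[0,0,0],"dp":[0,0,-110],"claw":62},{"rotation":[0,0,0],"dp":[0,0,-130],"claw":62}]'; python3 g.py .4462 -.0587 .15 .19
```

```text
time: 6.2
eef_pos: [0.5756, -0.2928, 0.1521]
orientation: [0.003, 0.669, 0.744, 0.001]
force: [0.8, -0.5, -0.1]
finger_gap: 0.062
t 6.2 pos [ 0.5756 -0.2928  0.1521] gap 0.06204191437383861 F [ 0.8 -0.5 -0.1]
dp [ 246.5 -103.8    0.8] rot [ 0.005  0.003 -0.084] q [ 0.7   0.5  -0.4   1.41  0.2   1.26  0.39]
```

```bash
python3 -m creep '[{"rotation":[0,0,-0.02],"dp":[40,-17,0],"claw":64},{"rotation":[0,0,-0.04],"dp":[85,-35,0],"claw":64},{"rotation":[0,0,-0.05],"dp":[130,-55,0],"claw":64},{"rotation":[0,0,-0.06],"dp":[175,-74,0],"claw":64},{"rotation":[0,0,-0.07],"dp":[220,-93,0],"claw":64},{"rotation":[0,0,-0.07],"dp":[246.5,-104,0],"claw":64},{"rotation":[0,0,-0.07],"dp":[246.5,-104,20],"claw":64},{"rotation":[0,0,-0.07],"dp":[246.5,-104,40],"claw":64},{"rotation":[0,0,-0.07],"dp":[246.5,-104,40],"claw":64}]'
python3 - <<'E'
from h import *
im,_=get_image('top');a=cv2.resize(im[120:260,190:400],None,fx=3.5,fy=3.5,interpolation=cv2.INTER_CUBIC)
cv2.imwrite(f'pics/top3.png',a)
E
python3 g.py .4457 -.0585 .028 .175
```

```text
time: 7.1
eef_pos: [0.4428, -0.058, 0.1057]
orientation: [-0.001, 0.642, 0.767, -0.001]
force: [-1.0, 0.3, 0.4]
finger_gap: 0.0639
t 7.15 pos [ 0.4437 -0.0581  0.1068] gap 0.06416735015675805 F [0.  0.1 0.9]
dp [-0.8  2.  78.8] rot [-0.001 -0.001  0.001] q [ 0.59  0.15 -0.57  1.98  0.09  1.04  0.15]
```

View pics/top3.png

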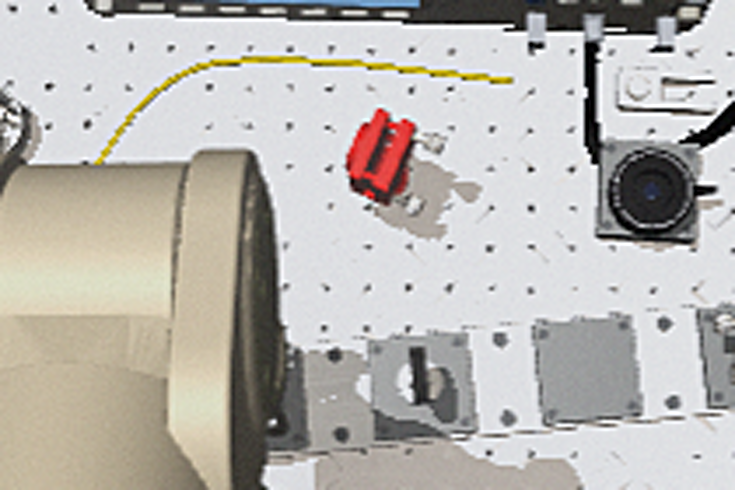

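```bash
python3 -m creep '[{"rotation":[0,0,0],"dp":[-1,1,25],"claw":64},{"rotation":[0,0,0],"dp":[-1,1,50],"claw":64},{"rotation":[0,0,0],"dp":[-1,1,70],"claw":64},{"rotation":[0,0,0],"dp":[-1,1,78],"claw":64},{"rotation":[0,0,0],"dp":[-1,1,78],"claw":64},{"rotation":[0,0,0],"dp":[-1,1,78],"claw":50},{"rotation":[0,0,0],"dp":[-1,1,78],"claw":40},{"rotation":[0,0,0],"dp":[-1,1,78],"claw":34},{"rotation":[0,0,0],"dp":[-1,1,78],"claw":34},{"rotation":[0,0,0],"dp":[-1,1,78],"claw":34}]' 40; python3 -m creep '[{"rotation":[0,0,0],"dp":[0,0,0],"claw":34},{"rotation":[0,0,0],"dp":[0,0,-4],"claw":34},{"rotation":[0,0,0],"dp":[0,0,-10],"claw":34},{"rotation":[0,0,0],"dp":[0,0,-10],"claw":34}]'
python3 - <<'E'
from h import *
im,_=get_image('side');cv2.imwrite(f'pics/side4.png',cv2.resize(im[110:260,230:400],None,fx=3.5,fy=3.5,interpolation=cv2.INTER_CUBIC))
E
python3 g.py .468 -.2552 .14 .104
```

```text
time: 8.15
eef_pos: [0.4465, -0.0593, 0.0303]
orientation: [0.001, 0.642, 0.766, 0.0]
force: [-2.3, -0.0, 7.7]
finger_gap: 0.0396
time: 8.55
eef_pos: [0.4462, -0.0592, 0.04]
orientation: [0.001, 0.642, 0.767, 0.0]
force: [0.1, -0.2, -0.7]
finger_gap: 0.0398
t 8.6 pos [ 0.446  -0.0592  0.0396] gap 0.03954022540679747 F [-0.2 -1.  -2. ]
dp [-196.9  -12.5 -100.3] rot [0.001 0.    0.072] q [ 0.56  0.26 -0.55  2.04  0.17  0.89  0.09]
```

View pics/side4.png

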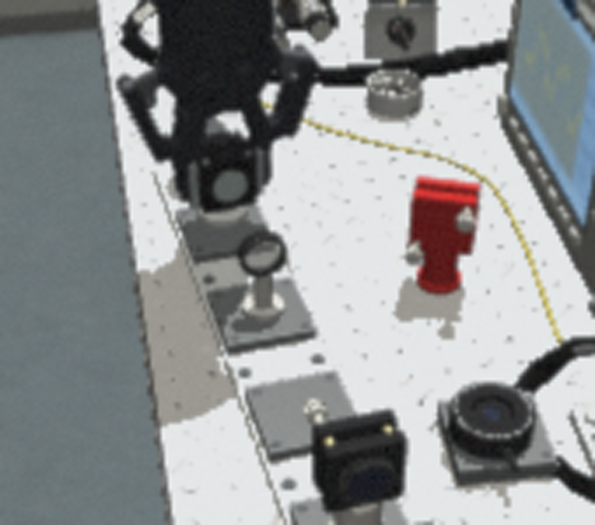

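```bash
python3 -m creep '[{"rotation":[0,0,0],"dp":[0,0,-25],"claw":34},{"rotation":[0,0,0],"dp":[0,0,-55],"claw":34},{"rotation":[0,0,0.01],"dp":[-10,-1,-80],"claw":34},{"rotation":[0,0,0.02],"dp":[-35,-2,-85],"claw":34},{"rotation":[0,0,0.03],"dp":[-65,-4,-85],"claw":34},{"rotation":[0,0,0.04],"dp":[-95,-6,-85],"claw":34},{"rotation":[0,0,0.05],"dp":[-125,-8,-85],"claw":34},{"rotation":[0,0,0.06],"dp":[-155,-10,-85],"claw":34},{"rotation":[0,0,0.07],"dp":[-180,-11.5,-85],"claw":34},{"rotation":[0,0,0.072],"dp":[-196.5,-12.5,-80],"claw":34}]'; python3 -m creep '[{"rotation":[0,0,0],"dp":[0,0,0],"claw":34},{"rotation":[0,0,0],"dp":[0,0,25],"claw":34},{"rotation":[0,0,0],"dp":[0,0,50],"claw":34},{"rotation":[0,0,0],"dp":[0,0,70],"claw":34},{"rotation":[0,0,0],"dp":[0,0,75],"claw":34},{"rotation":[0,0,0],"dp":[0,0,75],"claw":34}]'; python3 g.py .468 -.2552 .0305 .104
```

```text
time: 9.6
eef_pos: [0.4676, -0.2571, 0.119]
orientation: [0.0, 0.67, 0.742, -0.0]
force: [-0.4, -0.4, -1.6]
finger_gap: 0.0399
time: 10.2
eef_pos: [0.4673, -0.2534, 0.0433]
orientation: [-0.001, 0.669, 0.743, 0.0]
force: [0.1, 0.0, 0.1]
finger_gap: 0.0393
t 10.2 pos [ 0.4673 -0.2534  0.0433] gap 0.039331290674532796 F [0.1 0.  0.1]
dp [-1.9  0.5 12.8] rot [-0.001 -0.002  0.002] q [ 0.77  0.39 -0.4   1.83  0.18  0.95  0.39]
```

```bash
python3 -m creep '[{"rotation":[0,0,0],"dp":[-2,0.5,6],"claw":34},{"rotation":[0,0,0],"dp":[-2,0.5,11],"claw":34},{"rotation":[0,0,0],"dp":[-2,0.5,13],"claw":34},{"rotation":[0,0,0],"dp":[-2,0.5,13],"claw":34},{"rotation":[0,0,0],"dp":[-2,0.5,13],"claw":34},{"rotation":[0,0,0],"dp":[-2,0.5,13],"claw":46},{"rotation":[0,0,0],"dp":[-2,0.5,13],"claw":54},{"rotation":[0,0,0],"dp":[-2,0.5,11],"claw":60},{"rotation":[0,0,0],"dp":[-2,0.5,-20],"claw":62},{"rotation":[0,0,0],"dp":[-2,0.5,-60],"claw":62}]'; python3 -m creep '[{"rotation":[0,0,0],"dp":[0,0,-20],"claw":62},{"rotation":[0,0,0],"dp":[0,0,-20],"claw":62}]'; python3 g.py .574 -.2925 .0135 .104
```

```text
time: 11.2
eef_pos: [0.4669, -0.2559, 0.1032]
orientation: [-0.002, 0.669, 0.743, -0.0]
force: [1.6, -0.5, 0.3]
finger_gap: 0.0617
time: 11.4
eef_pos: [0.4705, -0.2576, 0.1278]
orientation: [0.003, 0.669, 0.743, 0.001]
force: [-0.8, -0.8, 0.1]
finger_gap: 0.0619
t 11.4 pos [ 0.4705 -0.2576  0.1278] gap 0.06190982046357662 F [-0.8 -0.8  0.1]
dp [-45.   98.7 115. ] rot [0.005 0.004 0.   ] q [ 0.79  0.3  -0.42  1.75  0.13  1.12  0.44]
```

```bash
python3 -m creep '[{"rotation":[0,0,0],"dp":[-20,45,0],"claw":62},{"rotation":[0,0,0],"dp":[-40,88,20],"claw":62},{"rotation":[0,0,0],"dp":[-45,99,50],"claw":62},{"rotation":[0,0,0],"dp":[-45,99,70],"claw":62},{"rotation":[0,0,0],"dp":[-45,99,80],"claw":62},{"rotation":[0,0,0],"dp":[-45,99,80],"claw":62},{"rotation":[0,0,0],"dp":[-45,99,80],"claw":62}]'
python3 - <<'E'
from h import *
im,_=get_image('side');cv2.imwrite(f'pics/side5.png',cv2.resize(im[130:280,270:440],None,fx=3.5,fy=3.5,interpolation=cv2.INTER_CUBIC))
E
python3 g.py .574 -.2925 .0135 .104
```

```text
time: 12.1
eef_pos: [0.5716, -0.2913, 0.0447]
orientation: [0.0, 0.669, 0.743, 0.0]
force: [0.2, 0.1, -0.0]
finger_gap: 0.0623
t 12.15 pos [ 0.572  -0.2915  0.0454] gap 0.06213327759215299 F [-0.8  0.3 -0.1]
dp [-1.1  1.8 31.9] rot [ 0.002  0.001 -0.   ] q [ 0.69  0.59 -0.38  1.52  0.24  1.07  0.36]
```

View pics/side5.png

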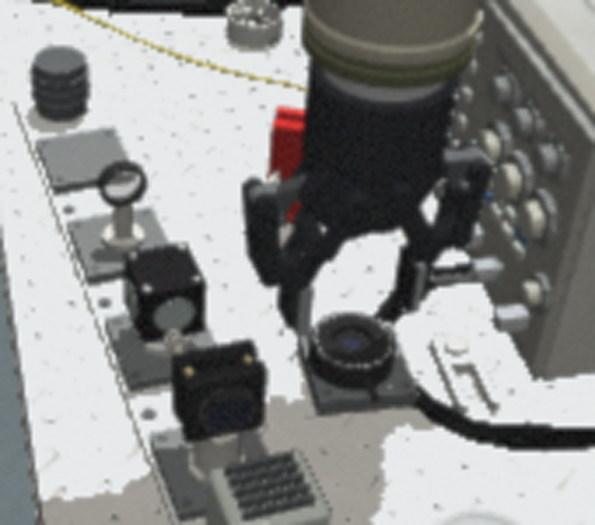

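```bash
python3 -m creep '[{"rotation":[0,0,0],"dp":[-1,2,12],"claw":62},{"rotation":[0,0,0],"dp":[-1,2,24],"claw":62},{"rotation":[0,0,0],"dp":[-1,2,31],"claw":62},{"rotation":[0,0,0],"dp":[-1,2,32],"claw":62},{"rotation":[0,0,0],"dp":[-1,2,32],"claw":62},{"rotation":[0,0,0],"dp":[-1,2,32],"claw":54},{"rotation":[0,0,0],"dp":[-1,2,32],"claw":44},{"rotation":[0,0,0],"dp":[-1,2,32],"claw":44},{"rotation":[0,0,0],"dp":[-1,2,32],"claw":44},{"rotation":[0,0,0],"dp":[-1,2,32],"claw":44}]' 40;python3 -m creep '[{"rotation":[0,0,0],"dp":[0,0,-1],"claw":44},{"rotation":[0,0,0],"dp":[0,0,-8],"claw":44},{"rotation":[0,0,0],"dp":[0,0,-25],"claw":44},{"rotation":[0,0,0],"dp":[0,0,-50],"claw":44},{"rotation":[0,0,0],"dp":[0,0,-75],"claw":44},{"rotation":[0,0,0],"dp":[0,0,-100],"claw":44},{"rotation":[0,0,0],"dp":[0,0,-100],"claw":44},{"rotation":[0,0,0],"dp":[0,0,-100],"claw":44}]'; python3 g.py .4465 -.0482 .11 .104
```

```text
time: 13.15
eef_pos: [0.5741, -0.2921, 0.0127]
orientation: [0.001, 0.669, 0.743, 0.0]
force: [0.8, 0.5, 5.8]
finger_gap: 0.0499
time: 13.95
eef_pos: [0.574, -0.2922, 0.1135]
orientation: [0.001, 0.669, 0.743, 0.0]
force: [-0.5, 0.4, -1.3]
finger_gap: 0.0495
t 13.95 pos [ 0.574  -0.2922  0.1135] gap 0.04945432452393709 F [-0.5  0.4 -1.3]
dp [ 255.9 -101.5    3. ] rot [ 0.002  0.001 -0.   ] q [ 0.7   0.53 -0.39  1.46  0.21  1.19  0.38]
```

```bash
python3 -m creep '[{"rotation":[0,0,0],"dp":[15,-6,0],"claw":44},{"rotation":[0,0,0],"dp":[45,-18,0],"claw":44},{"rotation":[0,0,0],"dp":[75,-30,0],"claw":44},{"rotation":[0,0,0],"dp":[105,-42,0],"claw":44},{"rotation":[0,0,0],"dp":[135,-54,0],"claw":44},{"rotation":[0,0,0],"dp":[165,-66,0],"claw":44},{"rotation":[0,0,0],"dp":[195,-78,0],"claw":44},{"rotation":[0,0,0],"dp":[225,-89,0],"claw":44},{"rotation":[0,0,0],"dp":[245,-97,0],"claw":44},{"rotation":[0,0,0],"dp":[256,-101.5,0],"claw":44}]';python3 -m creep '[{"rotation":[0,0,0],"dp":[0,0,0],"claw":44},{"rotation":[0,0,0],"dp":[0,0,20],"claw":44},{"rotation":[0,0,0],"dp":[0,0,45],"claw":44},{"rotation":[0,0,0],"dp":[0,0,65],"claw":44},{"rotation":[0,0,0],"dp":[0,0,80],"claw":44},{"rotation":[0,0,0],"dp":[0,0,85],"claw":44},{"rotation":[0,0,0],"dp":[0,0,85],"claw":44}]'; python3 g.py .4465 -.0482 .0140 .104
```

```text
time: 14.95
eef_pos: [0.4449, -0.0464, 0.1116]
orientation: [-0.0, 0.669, 0.744, -0.0]
force: [-0.3, -0.1, -0.4]
finger_gap: 0.0497
time: 15.65
eef_pos: [0.446, -0.0488, 0.0264]
orientation: [-0.001, 0.67, 0.742, -0.0]
force: [-0.2, 0.8, -0.8]
finger_gap: 0.0492
t 15.65 pos [ 0.446  -0.0488  0.0264] gap 0.049163882346201136 F [-0.2  0.8 -0.8]
dp [ 0.5  0.6 12.4] rot [-0.001 -0.001 -0.001] q [ 0.52  0.28 -0.53  2.05  0.19  0.86 -0.02]
```

```bash
python3 -m creep '[{"rotation":[0,0,0],"dp":[0.5,0.5,5],"claw":44},{"rotation":[0,0,0],"dp":[0.5,0.5,10],"claw":44},{"rotation":[0,0,0],"dp":[0.5,0.5,12.5],"claw":44},{"rotation":[0,0,0],"dp":[0.5,0.5,12.5],"claw":44},{"rotation":[0,0,0],"dp":[0.5,0.5,12.5],"claw":44},{"rotation":[0,0,0],"dp":[0.5,0.5,12.5],"claw":54},{"rotation":[0,0,0],"dp":[0.5,0.5,12.5],"claw":62},{"rotation":[0,0,0],"dp":[0.5,0.5,10],"claw":64},{"rotation":[0,0,0],"dp":[0.5,0.5,-30],"claw":66},{"rotation":[0,0,0],"dp":[0.5,0.5,-70],"claw":68}]';python3 -m creep '[{"rotation":[0,0,0],"dp":[0,0,-40],"claw":72},{"rotation":[0,0,0],"dp":[0,0,-70],"claw":72},{"rotation":[0,0,0],"dp":[0,0,-70],"claw":72}]'; python3 g.py .4772 -.3577 .16 .104
```

```text
time: 16.65
eef_pos: [0.4454, -0.0469, 0.0974]
orientation: [-0.001, 0.669, 0.743, -0.0]
force: [1.1, -1.6, 0.0]
finger_gap: 0.0682
time: 16.95
eef_pos: [0.4492, -0.0474, 0.1716]
orientation: [0.004, 0.669, 0.743, 0.002]
force: [0.1, -0.0, -0.2]
finger_gap: 0.0723
t 16.95 pos [ 0.4492 -0.0474  0.1716] gap 0.07226606490487117 F [ 0.1 -0.  -0.2]
dp [-311.5   -4.5   12.4] rot [0.008 0.003 0.   ] q [ 0.58  0.08 -0.56  1.89  0.05  1.17  0.1 ]
```

```bash
python3 -m creep '[{"rotation":[0,0,0],"dp":[-45,-1,0],"claw":72},{"rotation":[0,0,0],"dp":[-90,-2,0],"claw":72},{"rotation":[0,0,0],"dp":[-135,-3,0],"claw":72},{"rotation":[0,0,0],"dp":[-180,-4,0],"claw":72},{"rotation":[0,0,0],"dp":[-225,-4,0],"claw":72},{"rotation":[0,0,0],"dp":[-265,-4,0],"claw":70},{"rotation":[0,0,0],"dp":[-295,-4,0],"claw":68},{"rotation":[0,0,0],"dp":[-311,-4,10],"claw":68},{"rotation":[0,0,0],"dp":[-311,-4,30],"claw":68},{"rotation":[0,0,0],"dp":[-311,-4,50],"claw":68}]';python3 -m creep '[{"rotation":[0,0,0],"dp":[0,0,0],"claw":68},{"rotation":[0,0,0],"dp":[0,0,0],"claw":68}]'
python3 - <<'E'
from h import *
im,_=get_image('side');cv2.imwrite(f'pics/side6.png',cv2.resize(im[130:300,270:440],None,fx=3.5,fy=3.5,interpolation=cv2.INTER_CUBIC))
E
python3 g.py .4772 -.3577 .05 .104
```

```text
time: 17.95
eef_pos: [0.4748, -0.3565, 0.1152]
orientation: [-0.0, 0.669, 0.743, 0.0]
force: [-0.1, 0.2, -0.4]
finger_gap: 0.0682
time: 18.15
eef_pos: [0.4747, -0.3559, 0.1164]
orientation: [-0.001, 0.669, 0.743, 0.0]
force: [-0.4, -0.5, 0.8]
finger_gap: 0.0683
t 18.2 pos [ 0.4753 -0.3564  0.1174] gap 0.06795088483884502 F [ 0.4 -1.3  0.2]
dp [-1.5  1.8 67.4] rot [ 0.    -0.     0.001] q [ 0.85  0.42 -0.33  1.6   0.15  1.15  0.59]
```

View pics/side6.png

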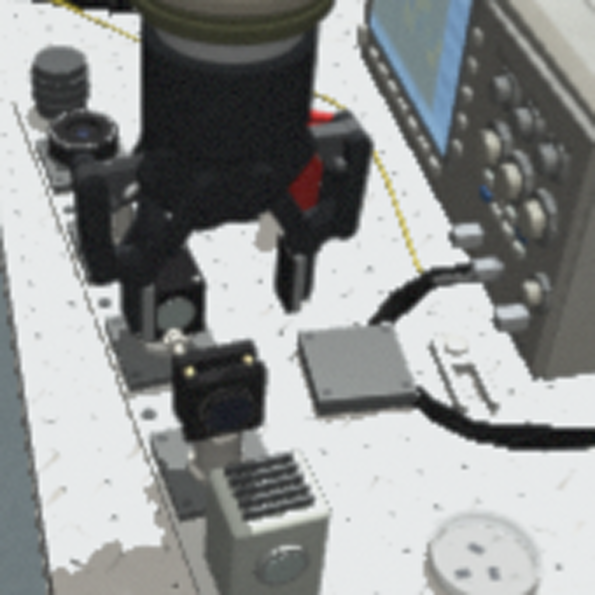

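```bash
python3 -m creep '[{"rotation":[0,0,0.02],"dp":[-1,1,20],"claw":68},{"rotation":[0,0,0.02],"dp":[-1,1,40],"claw":68},{"rotation":[0,0,0.02],"dp":[-1,1,58],"claw":68},{"rotation":[0,0,0.02],"dp":[-1,1,67],"claw":68},{"rotation":[0,0,0.02],"dp":[-1,1,67],"claw":66},{"rotation":[0,0,0.02],"dp":[-1,1,67],"claw":58},{"rotation":[0,0,0.02],"dp":[-1,1,67],"claw":50},{"rotation":[0,0,0.02],"dp":[-1,1,67],"claw":42},{"rotation":[0,0,0.02],"dp":[-1,1,67],"claw":38},{"rotation":[0,0,0.02],"dp":[-1,1,67],"claw":38}]' 40;python3 -m creep '[{"rotation":[0,0,0],"dp":[0,0,0],"claw":38},{"rotation":[0,0,0],"dp":[0,0,-3],"claw":38},{"rotation":[0,0,0],"dp":[0,0,-10],"claw":38},{"rotation":[0,0,0],"dp":[0,0,-20],"claw":38},{"rotation":[0,0,0],"dp":[0,0,-35],"claw":38},{"rotation":[0,0,0],"dp":[0,0,-50],"claw":38},{"rotation":[0,0,0],"dp":[0,0,-50],"claw":38}]'
python3 - <<'E'
from h import *
im,_=get_image('side');cv2.imwrite(f'pics/side7.png',cv2.resize(im[130:300,270:440],None,fx=3.5,fy=3.5,interpolation=cv2.INTER_CUBIC))
E
python3 g.py .574 -.2987 .1 .104
```

```text
time: 19.2
eef_pos: [0.4767, -0.3584, 0.0513]
orientation: [0.001, 0.677, 0.736, 0.0]
force: [-0.5, 0.3, 6.8]
finger_gap: 0.0436
time: 19.9
eef_pos: [0.4776, -0.359, 0.1035]
orientation: [0.003, 0.677, 0.736, 0.0]
force: [0.6, 1.0, -1.1]
finger_gap: 0.0436
t 19.95 pos [ 0.4769 -0.3586  0.1019] gap 0.043343919227708555 F [ 0.3 -0.1 -2.2]
dp [ 51.6 101.8   2.1] rot [ 0.003  0.002 -0.02 ] q [ 0.84  0.44 -0.33  1.61  0.15  1.11  0.56]
```

View pics/side7.png

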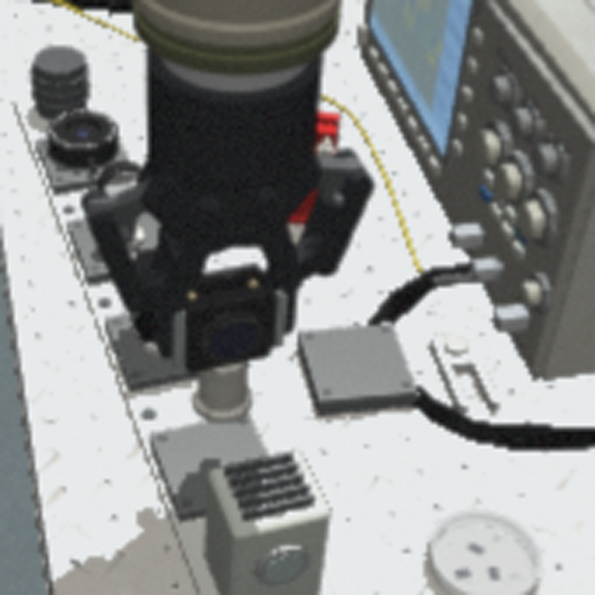

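```bash
python3 -m creep '[{"rotation":[0,0,0],"dp":[8,15,0],"claw":38},{"rotation":[0,0,0],"dp":[21,38,0],"claw":38},{"rotation":[0,0,-0.01],"dp":[34,61,0],"claw":38},{"rotation":[0,0,-0.02],"dp":[47,84,0],"claw":38},{"rotation":[0,0,-0.02],"dp":[55,98,10],"claw":38},{"rotation":[0,0,-0.02],"dp":[58,104,25],"claw":38},{"rotation":[0,0,-0.02],"dp":[58,104,38],"claw":38},{"rotation":[0,0,-0.02],"dp":[58,104,42],"claw":38},{"rotation":[0,0,-0.02],"dp":[58,104,42],"claw":38},{"rotation":[0,0,-0.02],"dp":[58,104,42],"claw":38}]'; python3 g.py .576 -.292 .052 .104
```

```text
time: 20.95
eef_pos: [0.574, -0.2927, 0.0581]
orientation: [0.0, 0.67, 0.742, -0.0]
force: [-0.3, -0.2, -2.0]
finger_gap: 0.0437
t 20.95 pos [ 0.574  -0.2927  0.0581] gap 0.043744904107018326 F [-0.3 -0.2 -2. ]
dp [0.5 2.1 6.1] rot [-0.     0.    -0.002] q [ 0.66  0.58 -0.34  1.51  0.21  1.09  0.38]
```

```bash
python3 -m creep '[{"rotation":[0,0,0],"dp":[0.5,2,3],"claw":38},{"rotation":[0,0,0],"dp":[0.5,2,6],"claw":38},{"rotation":[0,0,0],"dp":[0.5,2,6],"claw":38},{"rotation":[0,0,0],"dp":[0.5,2,6],"claw":38}]';python3 g.py .576 -.292 .052 .104;python3 -m creep '[{"rotation":[0,0,0],"dp":[0,0,0.5],"claw":41},{"rotation":[0,0,0],"dp":[0,0,0.5],"claw":46},{"rotation":[0,0,0],"dp":[0,0,0.5],"claw":54},{"rotation":[0,0,0],"dp":[0,0,0.5],"claw":60},{"rotation":[0,0,0],"dp":[0,0,-15],"claw":62},{"rotation":[0,0,0],"dp":[0,0,-50],"claw":62},{"rotation":[0,0,0],"dp":[0,0,-90],"claw":60},{"rotation":[0,0,0],"dp":[0,0,-105],"claw":56},{"rotation":[0,0,0],"dp":[0,0,-105],"claw":52}]'; python3 g.py .4577 -.1569 .14 .145
```

```text
time: 21.35
eef_pos: [0.5766, -0.2907, 0.052]
orientation: [-0.0, 0.669, 0.743, 0.0]
force: [0.4, 0.2, -1.0]
finger_gap: 0.0436
t 21.35 pos [ 0.5766 -0.2907  0.052 ] gap 0.04359169288874879 F [ 0.4  0.2 -1. ]
dp [-1.2 -0.7 -0. ] rot [ 0. -0.  0.] q [ 0.66  0.59 -0.34  1.51  0.21  1.08  0.38]
time: 22.25
eef_pos: [0.5785, -0.2914, 0.1616]
orientation: [0.003, 0.669, 0.743, 0.001]
force: [0.2, -0.8, -0.2]
finger_gap: 0.0518
t 22.25 pos [ 0.5785 -0.2914  0.1616] gap 0.051794338497077104 F [ 0.2 -0.8 -0.2]
dp [ 146.4 -106.4   20.4] rot [ 0.006  0.004 -0.041] q [ 0.67  0.49 -0.36  1.4   0.17  1.28  0.4 ]
```

```bash
python3 -m creep '[{"rotation":[0,0,-0.01],"dp":[37,-27,0],"claw":54},{"rotation":[0,0,-0.02],"dp":[74,-53,0],"claw":54},{"rotation":[0,0,-0.03],"dp":[110,-80,0],"claw":54},{"rotation":[0,0,-0.04],"dp":[146,-106,0],"claw":54},{"rotation":[0,0,-0.04],"dp":[146,-106,20],"claw":54},{"rotation":[0,0,-0.04],"dp":[146,-106,45],"claw":54},{"rotation":[0,0,-0.04],"dp":[146,-106,55],"claw":54},{"rotation":[0,0,-0.04],"dp":[146,-106,55],"claw":54}]'
python3 - <<'E'
from h import *
im,_=get_image('side');cv2.imwrite(f'pics/side8.png',cv2.resize(im[130:300,270:440],None,fx=3.5,fy=3.5,interpolation=cv2.INTER_CUBIC))
E
python3 g.py .4577 -.1569 .039 .145
```

```text
time: 23.05
eef_pos: [0.4545, -0.1562, 0.1002]
orientation: [-0.002, 0.654, 0.756, -0.001]
force: [-0.8, -0.3, -0.0]
finger_gap: 0.0539
t 23.1 pos [ 0.4555 -0.1564  0.1013] gap 0.05407957153496514 F [-0.3  1.  -0.2]
dp [-0.9  2.2 62.3] rot [-0.002 -0.001 -0.001] q [ 0.66  0.22 -0.44  1.91  0.11  1.04  0.32]
```

View pics/side8.png

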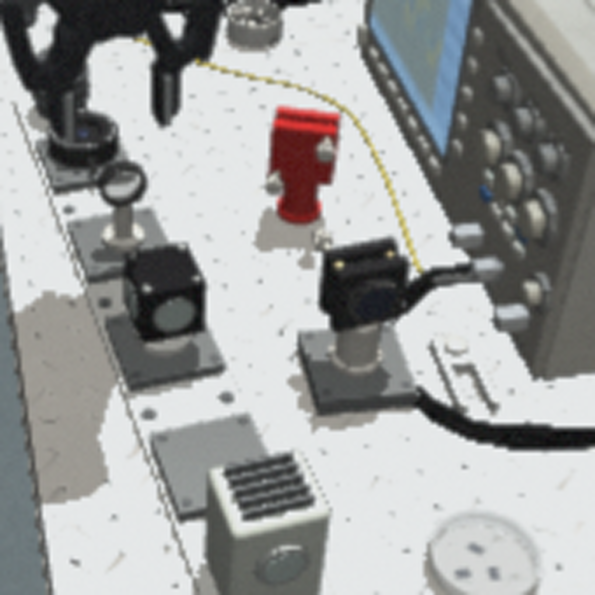

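```bash
python3 -m creep '[{"rotation":[0,0,0],"dp":[-1,1.5,20],"claw":54},{"rotation":[0,0,0],"dp":[-1,1.5,40],"claw":54},{"rotation":[0,0,0],"dp":[-1,1.5,56],"claw":54},{"rotation":[0,0,0],"dp":[-1,1.5,62],"claw":54},{"rotation":[0,0,0],"dp":[-1,1.5,62],"claw":52},{"rotation":[0,0,0],"dp":[-1,1.5,62],"claw":44},{"rotation":[0,0,0],"dp":[-1,1.5,62],"claw":36},{"rotation":[0,0,0],"dp":[-1,1.5,62],"claw":30},{"rotation":[0,0,0],"dp":[-1,1.5,62],"claw":26},{"rotation":[0,0,0],"dp":[-1,1.5,62],"claw":26}]' 35;python3 -m creep '[{"rotation":[0,0,0],"dp":[0,0,0],"claw":26},{"rotation":[0,0,0],"dp":[0,0,-3],"claw":26},{"rotation":[0,0,0],"dp":[0,0,-15],"claw":26},{"rotation":[0,0,0],"dp":[0,0,-35],"claw":26},{"rotation":[0,0,0],"dp":[0,0,-60],"claw":26},{"rotation":[0,0,0],"dp":[0,0,-85],"claw":26},{"rotation":[0,0,0],"dp":[0,0,-85],"claw":26}]'
python3 - <<'E'
from h import *
im,_=get_image('side');cv2.imwrite(f'pics/side9.png',cv2.resize(im[100:270,250:420],None,fx=3.5,fy=3.5,interpolation=cv2.INTER_CUBIC))
E
python3 g.py .4784 -.3546 .125 .104
```

```text
time: 24.1
eef_pos: [0.4586, -0.1576, 0.0411]
orientation: [0.001, 0.654, 0.756, 0.0]
force: [-0.9, 0.3, 5.4]
finger_gap: 0.0295
time: 24.8
eef_pos: [0.4598, -0.1578, 0.1291]
orientation: [0.003, 0.654, 0.756, 0.001]
force: [0.9, 0.8, -0.4]
finger_gap: 0.0297
t 24.85 pos [ 0.4588 -0.1577  0.1271] gap 0.029774549304734995 F [ 0.  -0.2 -1.9]
dp [-197.7   -8.8    2.5] rot [0.003 0.002 0.04 ] q [ 0.66  0.19 -0.44  1.87  0.09  1.09  0.33]
```

View pics/side9.png

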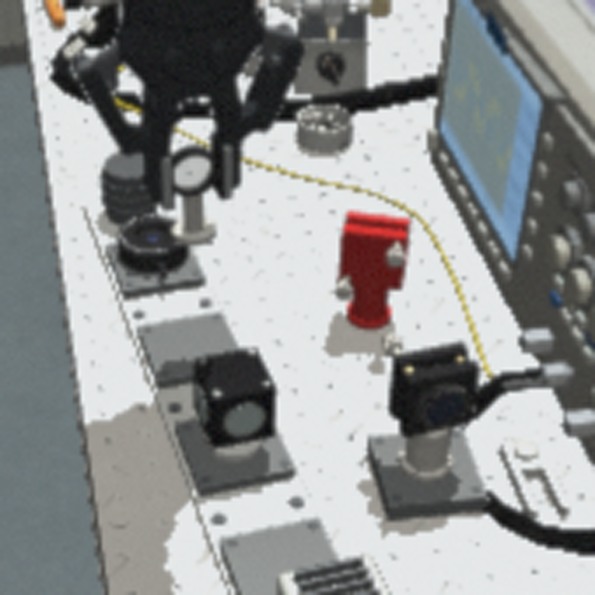

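```bash
python3 -m creep '[{"rotation":[0,0,0],"dp":[-10,0,0],"claw":26},{"rotation":[0,0,0],"dp":[-32,-1,0],"claw":26},{"rotation":[0,0,0.01],"dp":[-56,-2,0],"claw":26},{"rotation":[0,0,0.02],"dp":[-80,-3,0],"claw":26},{"rotation":[0,0,0.02],"dp":[-104,-4,0],"claw":26},{"rotation":[0,0,0.03],"dp":[-128,-5,0],"claw":26},{"rotation":[0,0,0.03],"dp":[-152,-6,0],"claw":26},{"rotation":[0,0,0.04],"dp":[-174,-7,0],"claw":26},{"rotation":[0,0,0.04],"dp":[-190,-8,0],"claw":26},{"rotation":[0,0,0.04],"dp":[-198,-8.5,0],"claw":26}]';python3 -m creep '[{"rotation":[0,0,0],"dp":[0,0,0],"claw":26},{"rotation":[0,0,0],"dp":[0,0,20],"claw":26},{"rotation":[0,0,0],"dp":[0,0,42],"claw":26},{"rotation":[0,0,0],"dp":[0,0,60],"claw":26},{"rotation":[0,0,0],"dp":[0,0,70],"claw":26},{"rotation":[0,0,0],"dp":[0,0,75],"claw":26},{"rotation":[0,0,0],"dp":[0,0,75],"claw":26},{"rotation":[0,0,0],"dp":[0,0,75],"claw":26}]'; python3 g.py .4784 -.3546 .0415 .104
```

```text
time: 25.85
eef_pos: [0.4765, -0.357, 0.1238]
orientation: [-0.001, 0.67, 0.742, -0.0]
force: [-0.3, 0.3, -2.2]
finger_gap: 0.0294
time: 26.65
eef_pos: [0.4783, -0.3546, 0.0508]
orientation: [0.001, 0.669, 0.743, 0.0]
force: [0.7, 0.3, 0.2]
finger_gap: 0.0299
t 26.65 pos [ 0.4783 -0.3546  0.0508] gap 0.029906598893752457 F [0.7 0.3 0.2]
dp [-0.   0.1  9.3] rot [0.001 0.001 0.   ] q [ 0.82  0.49 -0.31  1.66  0.17  1.02  0.56]
```

```bash
python3 -m creep '[{"rotation":[0,0,0],"dp":[0,0,4],"claw":26},{"rotation":[0,0,0],"dp":[0,0,8],"claw":26},{"rotation":[0,0,0],"dp":[0,0,9.5],"claw":26},{"rotation":[0,0,0],"dp":[0,0,9.5],"claw":26},{"rotation":[0,0,0],"dp":[0,0,9.5],"claw":26}]';python3 g.py .4784 -.3546 .0415 .104;python3 -m creep '[{"rotation":[0,0,0],"dp":[0,0,0.5],"claw":28},{"rotation":[0,0,0],"dp":[0,0,0.5],"claw":34},{"rotation":[0,0,0],"dp":[0,0,0.5],"claw":42},{"rotation":[0,0,0],"dp":[0,0,0.5],"claw":50},{"rotation":[0,0,0],"dp":[0,0,0.5],"claw":54},{"rotation":[0,0,0],"dp":[0,0,-20],"claw":56},{"rotation":[0,0,0],"dp":[0,0,-60],"claw":60},{"rotation":[0,0,0],"dp":[0,0,-100],"claw":66},{"rotation":[0,0,0],"dp":[0,0,-105],"claw":66},{"rotation":[0,0,0],"dp":[0,0,-105],"claw":66}]'; python3 g.py .5766 -.2907 .12 .104
```

```text
time: 27.15
eef_pos: [0.478, -0.3549, 0.0411]
orientation: [0.001, 0.669, 0.743, 0.0]
force: [-1.3, 0.1, 5.2]
finger_gap: 0.0292
t 27.15 pos [ 0.478  -0.3549  0.0411] gap 0.029246938750440137 F [-1.3  0.1  5.2]
dp [ 0.2  0.4 -0.4] rot [ 0.001  0.001 -0.   ] q [ 0.82  0.5  -0.3   1.67  0.17  1.    0.56]
time: 28.15
eef_pos: [0.4785, -0.355, 0.147]
orientation: [0.002, 0.669, 0.743, 0.0]
force: [0.1, 0.7, -0.6]
finger_gap: 0.0656
t 28.15 pos [ 0.4785 -0.355   0.147 ] gap 0.06560789522864013 F [ 0.1  0.7 -0.6]
dp [ 53.9 104.2  27.1] rot [ 0.002  0.002 -0.   ] q [ 0.83  0.39 -0.32  1.57  0.13  1.2   0.59]
```

```bash
python3 -m creep '[{"rotation":[0,0,0],"dp":[18,35,0],"claw":62},{"rotation":[0,0,0],"dp":[36,70,0],"claw":62},{"rotation":[0,0,0],"dp":[54,104,0],"claw":62},{"rotation":[0,0,0],"dp":[54,104,0],"claw":62},{"rotation":[0,0,0],"dp":[54,104,25],"claw":62},{"rotation":[0,0,0],"dp":[54,104,50],"claw":62},{"rotation":[0,0,0],"dp":[54,104,75],"claw":62},{"rotation":[0,0,0],"dp":[54,104,90],"claw":62},{"rotation":[0,0,0],"dp":[54,104,94],"claw":62},{"rotation":[0,0,0],"dp":[54,104,94],"claw":62}]';python3 g.py .5766 -.2907 .0515 .104; python3 -m creep '[{"rotation":[0,0,0],"dp":[0,0,0],"claw":54},{"rotation":[0,0,0],"dp":[0,0,0],"claw":46},{"rotation":[0,0,0],"dp":[0,0,0],"claw":40},{"rotation":[0,0,0],"dp":[0,0,0],"claw":38},{"rotation":[0,0,0],"dp":[0,0,0],"claw":38},{"rotation":[0,0,0],"dp":[0,0,0],"claw":38}]' 40;python3 g.py .5766 -.2907 .0515 .104;  python3 -m creep '[{"rotation":[0,0,0],"dp":[0,0,-4],"claw":38},{"rotation":[0,0,0],"dp":[0,0,-15],"claw":38},{"rotation":[0,0,0],"dp":[0,0,-35],"claw":38},{"rotation":[0,0,0],"dp":[0,0,-60],"claw":38},{"rotation":[0,0,0],"dp":[0,0,-80],"claw":38},{"rotation":[0,0,0],"dp":[0,0,-80],"claw":38},{"rotation":[0,0,0],"dp":[0,0,-80],"claw":38}]';python3 g.py .4585 -.1617 .13 .104
```

```text
time: 29.15
eef_pos: [0.575, -0.2898, 0.0506]
orientation: [-0.001, 0.669, 0.743, -0.0]
force: [-0.4, -0.0, 0.5]
finger_gap: 0.0619
t 29.15 pos [ 0.575  -0.2898  0.0506] gap 0.06193586158873819 F [-0.4 -0.   0.5]
dp [-1.1  1.5 -0.9] rot [-0.001 -0.001  0.   ] q [ 0.65  0.59 -0.33  1.51  0.2   1.08  0.38]
time: 29.75
eef_pos: [0.5764, -0.2903, 0.0529]
orientation: [0.001, 0.669, 0.743, 0.0]
force: [-0.5, 0.9, 6.2]
finger_gap: 0.0439
t 29.75 pos [ 0.5764 -0.2903  0.0529] gap 0.04389111547565412 F [-0.5  0.9  6.2]
dp [-0.4  0.2  1.4] rot [0.002 0.001 0.   ] q [ 0.65  0.58 -0.33  1.51  0.2   1.08  0.38]
time: 30.45
eef_pos: [0.5754, -0.29, 0.1314]
orientation: [0.0, 0.669, 0.743, 0.0]
force: [-0.5, -0.1, -2.6]
finger_gap: 0.0437
t 30.45 pos [ 0.5754 -0.29    0.1314] gap 0.04374673822938793 F [-0.5 -0.1 -2.6]
dp [ 139.7 -102.9    1.3] rot [ 0.  0. -0.] q [ 0.66  0.51 -0.34  1.44  0.18  1.22  0.4 ]
```

```bash
python3 -m creep '[{"rotation":[0,0,0],"dp":[8,-6,0],"claw":38},{"rotation":[0,0,0],"dp":[24,-18,0],"claw":38},{"rotation":[0,0,0],"dp":[42,-31,0],"claw":38},{"rotation":[0,0,0],"dp":[60,-44,0],"claw":38},{"rotation":[0,0,0],"dp":[78,-57,0],"claw":38},{"rotation":[0,0,0],"dp":[96,-70,0],"claw":38},{"rotation":[0,0,0],"dp":[114,-84,0],"claw":38},{"rotation":[0,0,0],"dp":[128,-95,0],"claw":38},{"rotation":[0,0,0],"dp":[137,-101,0],"claw":38},{"rotation":[0,0,0],"dp":[139.5,-103,0],"claw":38}]';python3 -m creep '[{"rotation":[0,0,0],"dp":[0,0,0],"claw":38},{"rotation":[0,0,0],"dp":[0,0,15],"claw":38},{"rotation":[0,0,0],"dp":[0,0,32],"claw":38},{"rotation":[0,0,0],"dp":[0,0,50],"claw":38},{"rotation":[0,0,0],"dp":[0,0,62],"claw":38},{"rotation":[0,0,0],"dp":[0,0,67],"claw":38},{"rotation":[0,0,0],"dp":[0,0,67],"claw":38},{"rotation":[0,0,0],"dp":[0,0,67],"claw":38}]'; python3 g.py .4583 -.1617 .0530 .104
```

```text
time: 31.45
eef_pos: [0.4573, -0.1608, 0.1308]
orientation: [-0.001, 0.669, 0.743, -0.0]
force: [0.6, 0.1, -3.1]
finger_gap: 0.0436
time: 32.25
eef_pos: [0.4591, -0.1622, 0.065]
orientation: [0.0, 0.669, 0.743, 0.0]
force: [-0.4, -0.4, -2.8]
finger_gap: 0.0436
t 32.25 pos [ 0.4591 -0.1622  0.065 ] gap 0.04360332448296357 F [-0.4 -0.4 -2.8]
dp [ 0.5 -0.7 12. ] rot [ 0.001  0.    -0.   ] q [ 0.63  0.28 -0.41  1.93  0.13  0.96  0.27]
```

Lower, release, retreat high and back.

```bash
python3 -m creep '[{"rotation":[0,0,0],"dp":[0.5,-0.5,5],"claw":38},{"rotation":[0,0,0],"dp":[0.5,-0.5,9],"claw":38},{"rotation":[0,0,0],"dp":[0.5,-0.5,11.5],"claw":38},{"rotation":[0,0,0],"dp":[0.5,-0.5,12],"claw":38},{"rotation":[0,0,0],"dp":[0.5,-0.5,12],"claw":38}]';python3 g.py .4583 -.1617 .0530 .104;python3 -m creep '[{"rotation":[0,0,0],"dp":[0,0,0.5],"claw":41},{"rotation":[0,0,0],"dp":[0,0,0.5],"claw":46},{"rotation":[0,0,0],"dp":[0,0,0.5],"claw":54},{"rotation":[0,0,0],"dp":[0,0,0.5],"claw":62},{"rotation":[0,0,0],"dp":[0,0,-20],"claw":64},{"rotation":[0,0,0],"dp":[0,0,-60],"claw":64},{"rotation":[0,0,0],"dp":[0,0,-100],"claw":64},{"rotation":[0,0,0],"dp":[0,0,-140],"claw":64},{"rotation":[0,0,0],"dp":[0,0,-140],"claw":64}]'; python3 g.py .2 -.59 .2 -1.2
```

```text
time: 32.75
eef_pos: [0.4579, -0.1615, 0.0528]
orientation: [0.0, 0.669, 0.743, -0.0]
force: [-2.8, 0.4, 4.0]
finger_gap: 0.0436
t 32.75 pos [ 0.4579 -0.1615  0.0528] gap 0.043552346984644046 F [-2.8  0.4  4. ]
dp [-0.2  0.3 -0.2] rot [-0.  0.  0.] q [ 0.63  0.29 -0.41  1.95  0.14  0.93  0.26]
time: 33.65
eef_pos: [0.4611, -0.1622, 0.1981]
orientation: [0.005, 0.669, 0.743, 0.002]
force: [0.9, 0.2, -0.7]
finger_gap: 0.0638
t 33.65 pos [ 0.4611 -0.1622  0.1981] gap 0.06383933843599042 F [ 0.9  0.2 -0.7]
dp [-398.3 -304.1   -2.7] rot [ 0.01  -0.002  1.304] q [ 0.66  0.13 -0.42  1.78  0.06  1.24  0.33]
```

```bash
python3 -m creep '[{"rotation":[0,0,0.13],"dp":[-40,-22,0],"claw":64},{"rotation":[0,0,0.26],"dp":[-80,-46,0],"claw":64},{"rotation":[0,0,0.39],"dp":[-120,-72,0],"claw":64},{"rotation":[0,0,0.52],"dp":[-160,-100,0],"claw":64},{"rotation":[0,0,0.65],"dp":[-200,-130,0],"claw":64},{"rotation":[0,0,0.78],"dp":[-240,-162,0],"claw":64},{"rotation":[0,0,0.91],"dp":[-280,-196,0],"claw":64},{"rotation":[0,0,1.04],"dp":[-320,-232,0],"claw":64},{"rotation":[0,0,1.17],"dp":[-360,-268,0],"claw":64},{"rotation":[0,0,1.3],"dp":[-398,-304,0],"claw":64}]';python3 -m creep '[{"rotation":[0,0,0],"dp":[0,0,0],"claw":64},{"rotation":[0,0,0],"dp":[0,0,0],"claw":64},{"rotation":[0,0,0],"dp":[0,0,0],"claw":64}]'
python3 - <<'E'
from h import *
for n,(a,b,c,e) in(('side',(130,300,250,420)),('top',(120,260,200,480))):
    im,d=get_image(n);k=3.5 if n=='side' else 2.85
    np.save(n+'f.npy',d);cv2.imwrite(f'pics/{n}F.png',cv2.resize(im[a:b,c:e],None,fx=k,fy=k,interpolation=cv2.INTER_CUBIC))
E
```

```text
time: 34.65
eef_pos: [0.2039, -0.5793, 0.1916]
orientation: [-0.0, 0.983, 0.184, -0.0]
force: [0.1, -0.9, 0.2]
finger_gap: 0.0642
time: 34.95
eef_pos: [0.2064, -0.5771, 0.1916]
orientation: [-0.001, 0.982, 0.187, 0.0]
force: [0.0, -0.1, -0.1]
finger_gap: 0.064
```

View pics/topF.png

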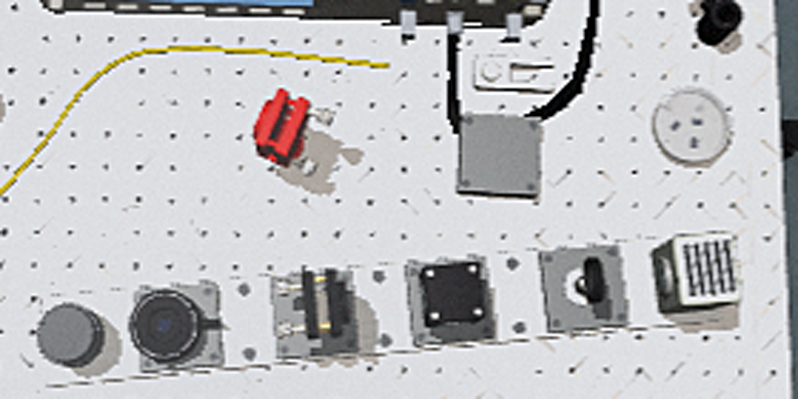

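View pics/sideF.png

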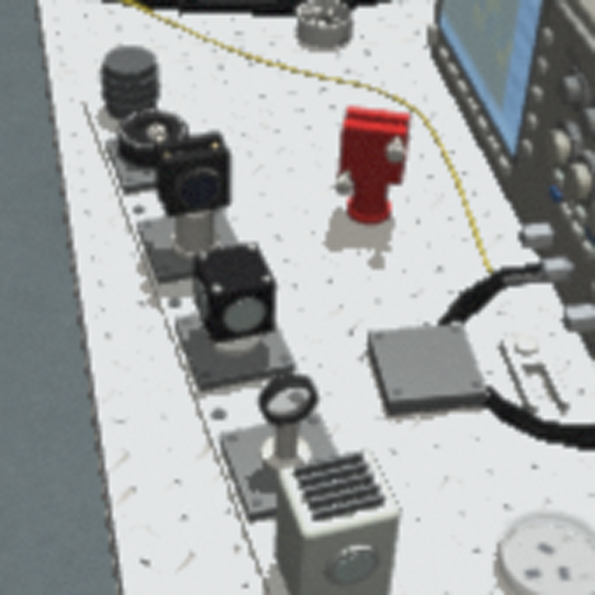

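```bash
python3 - <<'E'
from h import *
P=lambda u,v,z:px2w('top',200+(u+.5)/2.85-.5,120+(v+.5)/2.85-.5,z=z)[:2]
S={k:np.array(v) for k,v in {1:(.4473,-.0562),2:(.4577,-.1557),3:(.468,-.2552),4:(.4784,-.3546)}.items()}
yr=np.array([-.1036,.9946]);xr=np.array([.9946,.1036])
def rep(n,p,k,off): e=p+off*yr-S[k];print(n,'perp %.1f along %.1f mm'%(1e3*e@xr,1e3*e@yr))
rep('sensor',P(165,325,.032),1,-.008)
rep('cube',P(452.5,294.5,.070),3,0)
rep('lens ring top',P(591,281,.070),4,0)
rep('mirror plates',P(327,303,.094),2,.006)
E
python3 -c "
from workcell import close_job
print(close_job())"
```

```text
sensor perp 0.1 along -0.7 mm
cube perp -1.3 along 3.6 mm
lens ring top perp -1.2 along 6.4 mm
mirror plates perp -1.1 along -2.9 mm
the job is handed in; nothing more can be done
None
```

I swapped the optics in six grasps, setting aside first the power sensor and then the mirror on the spare seat. The row now reads lens, filter cube, mirror, power sensor, starting from the lamp housing. I handed the job in at about 35 s on the robot's clock, with the gripper clear of everything.

In the last top and side pictures all four stand upright on their seats, with the lens and the mirror facing along the row. The petri dish, screw pot and clamping fork look unmoved, though I judged those by eye and did not measure them.

Offsets from the seat centres, read off the final top picture (limit 15 mm):

| Optic | Across the row (mm) | Along the row (mm) |
|---|---|---|
| Power sensor | 0.1 | -0.7 |
| Filter cube | -1.3 | 3.6 |
| Mirror | -1.1 | -2.9 |
| Lens | -1.2 | 6.4 |

The lens figure is the least certain. I read it from the ring, which is seen at an angle, while the tool pose at release put it within about 1 mm of the seat centre. No check failed, and `close_job()` gave no verdict.

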